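# Slide the transformer home in its corner stop

### The job

Push the heavy transformer across the grey plate, low on its steel foot so that it slides and does not tip, until the foot sits snugly home against both walls of the L-shaped corner stop. Never lift or tilt it, leave the other things on the plate where they are, and take the hand away at the end.

Things in the scene. Friction and masses are not known exactly. Their poses are not given: they have to be found in the camera images.
- transformer: heavy transformer, 0.7 to 0.95 kg: square steel foot 70 x 70 mm, 20 mm high, rubber-soled; on it a darker block 54 x 54 mm, set back 8 mm all round, its top 66 mm above the plate. Origin: centre of the foot's underside; x, y along the foot's sides. Pushed on the foot it slides (5 to 11 N); pushed higher than about 30 mm above the plate it may tip
- corner_stop: fixed L-shaped aluminium stop on the plate: two walls at a right angle, straight inner faces 55 mm long, then 20 mm flared outward as a lead-in; 10 mm thick, 22 mm high. Origin: the inner corner at plate height. Rear wall: inner face x = 0, running to +y; right wall: inner face y = 0, running to -x. Foot home against both: the transformer's origin is at x = -35 mm, y = +35 mm in this frame
- bridge_plate: fixed flat grey plate on legs, 290 mm (x) by 470 mm (y), on which all of this stands; its top is 66 mm above the work surface (z = 0.066). Origin: under the plate's centre, at z = 0
- solder_spool: bystander on the grey plate, loose: solder spool, blue flanges, round, 61 mm across, 42 mm high; origin at the centre of its underside
- flux_bottle: bystander on the grey plate, loose: cream plastic bottle with a thin dark nozzle, 44 mm across, 111 mm high; origin at the centre of its underside
- inductor_0: bystander on the grey plate, loose: copper toroidal inductor, 40 x 37 mm, 17 mm high; origin at the centre of its underside
- capacitor_1: bystander on the grey plate, loose: black can capacitor standing upright, 30 mm across, 47 mm high, front right of the plate; origin at the centre of its underside
- capacitor_2: bystander on the grey plate, loose: black can capacitor standing upright, 30 mm across, 47 mm high, back right of the plate; origin at the centre of its underside
- tape_clear: bystander on the grey plate, loose: roll of white tape lying flat, 60 mm across, 18 mm high; origin at the centre of its underside

How it is judged (in metres and radians):
At the end, for the whole second after the job is handed in: The transformer stands upright and still on the plate with its foot within 5 mm of both walls of the corner stop and square to them within 0.07 rad (4 degrees) (x of transformer in the frame of corner_stop between -0.04 and -0.032 m and y of transformer in the frame of corner_stop between 0.032 and 0.04 m and angle between the x axis of transformer and the x axis of corner_stop, either way round below 0.07 rad and angle between transformer's own z axis and vertical below 0.05 rad and height (world z) of transformer between 0.062 and 0.07 m and linear speed of transformer below 0.01 m/s); the robot touches nothing.
It fails at once if the transformer is tilted or tipped over (angle between transformer's own z axis and vertical above 0.15 rad).
It fails at once if the transformer is lifted off the plate (height (world z) of transformer above 0.078 m).
It fails at once if one of the other things on the plate is disturbed (moved more than 20 mm) (distance of any of solder_spool, flux_bottle, inductor_0, capacitor_1, capacitor_2, tape_clear from where it was at the start of the episode above 0.02 m).
It also fails if it takes over 70 s, if anything falls off the work surface, if the arm or the gripper's body presses on something with over 40 N, if the wrist force passes 120 N, or if a joint passes its speed limit or range.

### The arm

A 6-joint arm with a two-finger parallel gripper is mounted at the origin on a cart in front of the work surface, level with it; the furniture and walls round the work are solid. World frame = base frame: x ahead of the robot, y to its left, z up, the work surface at z = 0. Lengths are in mm, angles in rad, forces in N, time in s.
With the tool pointing down it reaches from about 275 to 1000 mm from the base axis. Payload 8.4 kg.
Tool frame: the origin (TCP) lies midway between the tips of the shut fingers; the grasp point (between the pads) lies 19 mm behind it; z points along the fingers, y is the line along which they close (so a half turn about z gives the same grasp; the last joint's range is limited). The gripper opens to 85 mm and grips with 20 to 120 N. Pads are 22 mm wide; open, the fingers measure 114 mm over their backs; the gripper's body (76 mm by 85 mm) begins 54 mm behind the grasp point. The pads swing forward as they close: fully open they stand 13 mm farther back than shut.
Start: joints at [1.32, 0.353, 1.633, -0, 1.155, -0.002], TCP at [153.899, 605.758, 204.081] pointing down, gripper open.
Joint ranges: [-2.63, 2.63], [-0.92, 2.1], [0.06, 2.66], [-1.3, 4.44], [0, 2.69], [-3.02, 3.02]. Speed limits (rad/s): [2.22, 2.22, 2.79, 3.14, 3.14, 3.14].

### API

Orientations are given as [roll, pitch, yaw] about the fixed x, y, z axes, in that order (R = Rz(yaw) Ry(pitch) Rx(roll)).
In Python, from rig import telemetry, optics, r gives the robot as it stands.
- The arm moves only by the tool play_rows, never from a script. Its arguments are lists of equal length, an entry for each row: "dp": the shift along the tool's x, y, z in units of 40 mm (1.0 is 40 mm), a list of three; "rot": the turn, a rotation vector about the tool's x, y, z in units of 6 degrees (1.0 is 6 degrees), a list of three. In form: {"dp": [[tx, ty, tz], ...], "rot": [[ax, ay, az], ...]}. A call has 1 to 5 rows; each row is the pose to reach, as a shift and turn from the pose commanded when the call began, along the tool's axes at that moment; what a row does not reach only later rows make up. A row lasts 1/12 s, in which the tool goes at most 41.7 mm and 7.16 degrees, less where a joint would pass 70% of its speed; a pose out of reach is approached as far as the arm can. A call with a gripper value outside its range is refused whole. "fingers" is the opening, from 0 (shut) to 1 (fully open), set as the call begins (left out, the last holds). The fingers move at their own pace and stop on an object; "grip_force" is the grip in N (left out, the last holds). Time passes only in rows, so rows that repeat a pose let the fingers close. It gives the time, the measured TCP pose, the force, the opening and the grip force at its end, in the units of the state.
- telemetry.sense(): the state, without advancing time (a new reading comes with each control period).
- optics.grab_frame(name): name is "scene" or "side" or "wrist"; returns a dict with "color" (400x640x3 uint8, red, green, blue), "mtx" (3x3 intrinsics, pixels), "D" ([k1, k2, p1, p2, k3] as OpenCV has them; the pictures are not rectified), "R" (3x3) and "t" (3): a world point X has camera coordinates R X + t; the wrist camera has in their place "mount" (4x4, takes a point from camera to tool coordinates, whose origin is the TCP and whose axes are the flange's). Camera axes: x right, y down, z forward; pixel columns grow to the right and rows downward; lengths in mm; the calibration is good to about 2 mm. A picture is of the moment at which its call begins: read the wrist's pose just before it. There is no depth.
- r.sign_off(): hands the job in; it is judged then, once.
The state is a dict: "clock": time; "qpos": joint angles; "qvel": joint speeds; "joint_efforts": joint torques, N m; "eef_pos": TCP position; "tcp_rot": TCP orientation; "contact_force": force on the tool from outside, world axes, zero at the start; "wrist_torque": the same for the moment, N m; "opening": opening from 0.0 (shut) to 1.0 (fully open); "grasp_force": force on a finger pad.
Only numpy, scipy, OpenCV 4.12 (cv2) and the standard library are available. Lean on these libraries where they do the work, as an engineer would, in place of code of your own. Each camera call takes 0.05 s, during which the arm holds its last target. There are 200 camera calls.

## Working session

There is one attempt and no reset: what is moved stays moved. The work goes in short steps, Python scripts to look and compute and a tool call to move; the robot and the scene stay as the last step left them, time stands still between calls to the robot, and variables do not carry over. Pictures are saved under pics/ and viewed, at most 10 in all, crops included, and the job is handed in when it is done.

Besides the shell and the picture viewer there is one more tool, called after "Call:" as name(argument=value, ...) on one line, values as JSON. play_rows: Moves the arm, as the interface text tells. Its arguments: {"type":"object","properties":{"dp":{"type":"array"},"rot":{"type":"array"},"fingers":{"type":"number"},"grip_force":{"type":"number"}},"required":["dp","rot"]}

```bash
mkdir -p pics; ls; python3 - <<'E'
from rig import telemetry, optics, r
import cv2,pickle
s=telemetry.sense(); print(s)
d={}
for n in ("scene","side","wrist"):
    f=optics.grab_frame(n); d[n]=f
    cv2.imwrite(f"pics/{n}0.png",f["color"][:,:,::-1])
    print(n,{k:v for k,v in f.items() if k!="color"})
pickle.dump((s,d),open("f0.pkl","wb"))
E
```

```text
pics
{'clock': 0.0, 'qpos': array([ 1.31959663e+00,  3.53637595e-01,  1.63416872e+00, -7.60282680e-06,
        1.15520270e+00, -2.42096452e-03]), 'qvel': array([-1.24284379e-03, -5.69097515e-04, -1.05442761e-03, -4.08653947e-04,
        6.84951368e-04, -8.03468624e-05]), 'joint_efforts': array([-9.53166455e-04, -6.05247188e+01, -3.42071378e+01,  3.01471061e-05,
        9.26936249e-03, -5.29559799e-06]), 'eef_pos': array([153.76985222, 605.23599955, 203.35350494]), 'tcp_rot': array([-3.14017628e+00,  3.52231452e-06,  2.89281700e+00]), 'contact_force': array([-0.15152263,  0.99441884, -1.06312302]), 'wrist_torque': array([ 0.00682604, -0.04564995,  0.03652409]), 'grasp_force': 0.0, 'opening': 0.996921675560686}
scene {'mtx': array([[398.43092834,   0.        , 321.48957913],
       [  0.        , 398.43092834, 198.078304  ],
       [  0.        ,   0.        ,   1.        ]]), 'D': array([-0.02053582,  0.        ,  0.        ,  0.        ,  0.        ]), 'R': array([[-0.90322626, -0.42913789, -0.00479627],
       [-0.20122153,  0.43333857, -0.87848027],
       [ 0.37906757, -0.79250133
[... 424 characters left out ...]
     [ 0.14431741,  0.77856095, -0.61074981]]), 't': array([-559.983338  ,   -4.91110549,  984.6434614 ])}
wrist {'mtx': array([[295.1655676 ,   0.        , 317.08418372],
       [  0.        , 295.1655676 , 199.85339804],
       [  0.        ,   0.        ,   1.        ]]), 'D': array([-0.0071414,  0.       ,  0.       ,  0.       ,  0.       ]), 'mount': array([[ 8.59618718e-04, -9.62002290e-01, -2.73040025e-01,
         6.89575185e+01],
       [ 9.99999628e-01,  8.47641146e-04,  1.61828560e-04,
        -6.64098036e-01],
       [ 7.57605146e-05, -2.73040063e-01,  9.62002660e-01,
        -1.70369390e+02],
       [ 0.00000000e+00,  0.00000000e+00,  0.00000000e+00,
         1.00000000e+00]])}
```

View pics/scene0.png

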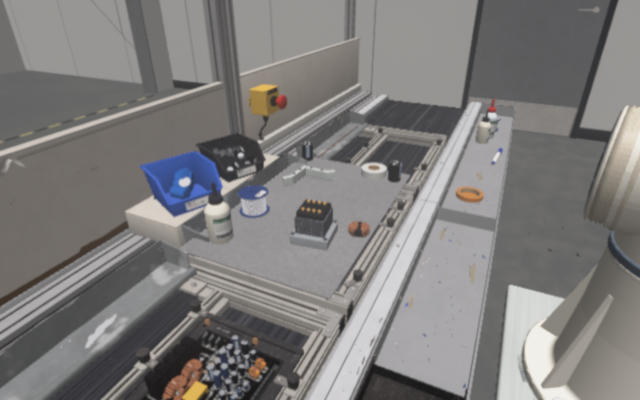

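View pics/side0.png

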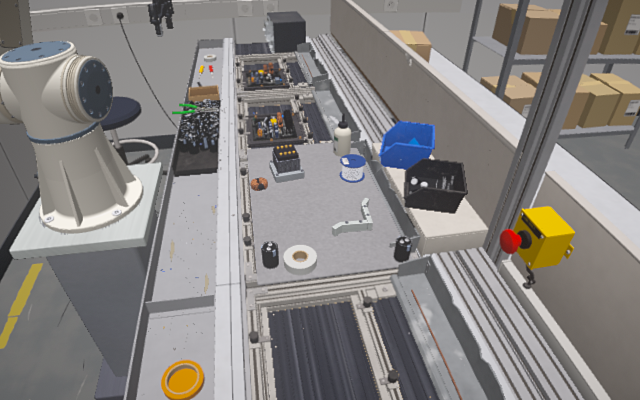

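```bash
cat > h.py <<'E'
import numpy as np,cv2,pickle
def ray(f,uv,z):
    p=cv2.undistortPoints(np.array(uv,float).reshape(-1,1,2),f["mtx"],f["D"]).reshape(-1,2)
    d=np.c_[p,np.ones(len(p))]@f["R"]; c=-f["R"].T@f["t"]
    return c+d*((z-c[2])/d[:,2])[:,None]
def pix(f,X):
    return cv2.projectPoints(np.array(X,float).reshape(-1,3),cv2.Rodrigues(f["R"])[0],f["t"],f["mtx"],f["D"])[0].reshape(-1,2)
E
python3 - <<'E'
from h import *
s,d=pickle.load(open("f0.pkl","rb"))
a=d["scene"]["color"][160:280,190:350]; b=d["side"]["color"][135:245,240:400]
a=cv2.resize(a,None,fx=5,fy=5,interpolation=cv2.INTER_CUBIC)
b=cv2.resize(b,None,fx=5,fy=5,interpolation=cv2.INTER_CUBIC)
for n,i,o in(("a",a,(190,160)),("b",b,(240,135))):
    i=i.copy()
    for k in range(0,160,20): cv2.putText(i,str(o[0]+k),(k*5,10),0,.35,(255,0,0)); cv2.line(i,(k*5,0),(k*5,5),(255,0,0))
    for k in range(0,i.shape[0]//5,20): cv2.putText(i,str(o[1]+k),(0,k*5+10),0,.35,(255,0,0)); cv2.line(i,(0,k*5),(12,k*5),(255,0,0))
    cv2.imwrite(f"pics/c{n}.png",i[:,:,::-1])
for n in("scene","side"): print(n,-d[n]["R"].T@d[n]["t"])
E
```

```text
scene [213.86165412 480.65474824 473.12219453]
side [ 408.70422594 -867.6849108   602.6706855 ]
```

View pics/ca.png

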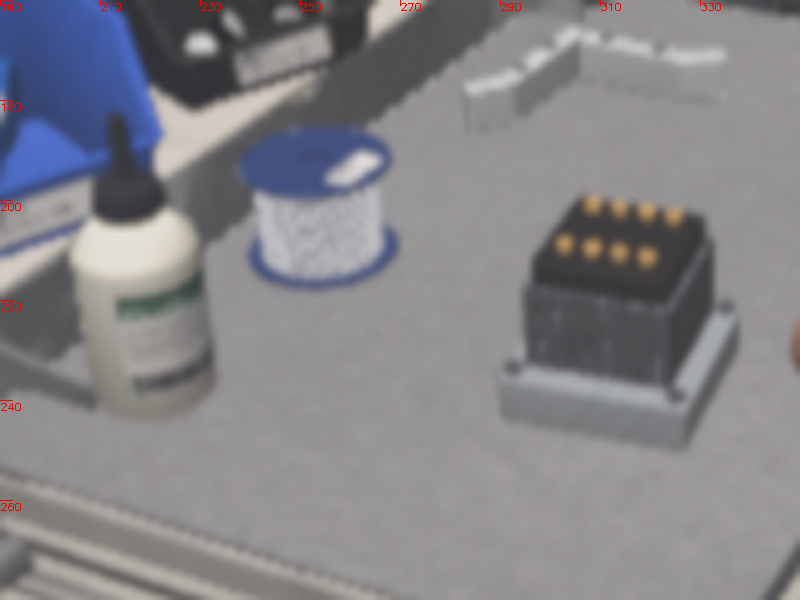

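View pics/cb.png

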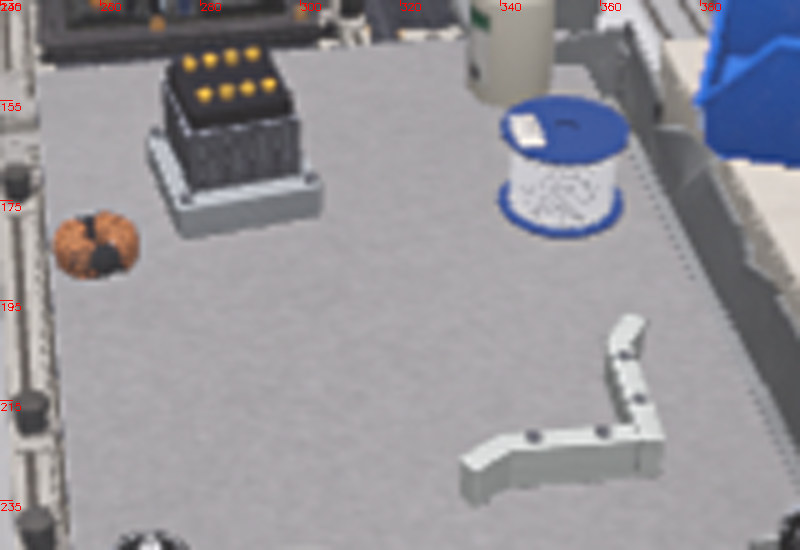

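```bash
python3 - <<'E'
from h import *
s,d=pickle.load(open("f0.pkl","rb"))
def S(n,pts,z):
    o=np.array((190,160) if n=="scene" else (240,135))
    return ray(d[n],(np.array(pts)+.5)/5-.5+o,z)[:,:2].round(1)
print("foot bot scene L,N,R",S("scene",[(503,415),(686,448),(736,345)],66).tolist())
print("foot top scene",S("scene",[(503,372),(687,408),(738,312)],86).tolist())
print("foot bot side",S("side",[(184,238),(321,215)],66).tolist())
print("foot top side NL NR FL",S("side",[(180,207),(321,180),(148,133)],86).tolist())
print("stop top side: corner, rearbend, rearflare, rightbend, rightflare",S("side",[(632,427),(607,340),(632,315),(517,432),(462,460)],88).tolist())
print("stop top scene: corner, rearbend, rearend, rightbend,rightend",S("scene",[(580,47),(516,82),(467,97),(680,66),(724,58)],88).tolist())
print("stop bottom scene corner,rearbend,rearend, rightbend",S("scene",[(580,78),(516,118),(470,130),(680,95)],66).tolist())
print("spool",S("side",[(500,200),(623,200),(560,236)],66).tolist(), S("scene",[(250,250),(398,243),(320,287)],66).tolist())
print("induct",S("side",[(52,245),(138,245),(95,280),(95,212)],70).tolist())
print("bottle",S("scene",[(100,405),(215,385),(160,420)],66).tolist())
E
```

```text
foot bot scene L,N,R [[516.3, -21.8], [449.1, -31.3], [459.5, -98.6]]
foot top scene [[514.2, -19.9], [446.8, -27.2], [455.6, -90.8]]
foot bot side [[457.1, -92.0], [523.1, -83.6]]
foot top side NL NR FL [[455.9, -95.8], [523.2, -83.9], [446.8, -29.2]]
stop top side: corner, rearbend, rearflare, rightbend, rightflare [[617.6, -283.8], [622.6, -227.3], [637.7, -212.1], [571.8, -279.2], [546.9, -292.1]]
stop top scene: corner, rearbend, rearend, rightbend,rightend [[614.2, -271.1], [622.8, -225.1], [635.1, -202.3], [562.9, -271.6], [548.1, -288.1]]
stop bottom scene corner,rearbend,rearend, rightbend [[620.5, -282.2], [627.4, -231.6], [640.4, -212.0], [569.2, -285.3]]
spool [[609.8, -84.8], [668.3, -94.2], [630.9, -118.9]] [[667.1, -80.1], [615.3, -110.4], [624.8, -67.8]]
induct [[396.1, -93.5], [435.3, -100.0], [414.0, -124.3], [417.4, -69.5]]
bottle [[650.5, 34.2], [620.7, 6.1], [625.1, 32.6]]
```

The transformer foot is centred near (485, -57) with yaw about +0.13. The inner corner of the stop is near (618, -283) with yaw about -0.1. The spool is at (640, -92) and the inductor at (416, -97). I'll go behind the +y face and push toward -y with two fingertips.

Call:
play_rows(dp=[[-0.57,-0.62,0],[-1.14,-1.24,0],[-1.72,-1.86,0],[-2.29,-2.48,0],[-2.87,-3.1,0]], rot=[[0,0,0],[0,0,0],[0,0,0],[0,0,0],[0,0,0]], fingers=0.4)

```text
clock: 0.57
eef_pos: [234.9, 455.7, 203.8]
tcp_rot: [-3.141, -0.0, 2.893]
contact_force: [1.3, 0.0, 0.3]
opening: 0.404
grasp_force: 0.0
```

Call:
play_rows(dp=[[-0.57,-0.62,0],[-1.14,-1.24,0],[-1.72,-1.86,0],[-2.29,-2.48,0],[-2.87,-3.1,0]], rot=[[0,0,0],[0,0,0],[0,0,0],[0,0,0],[0,0,0]])

```text
clock: 0.98
eef_pos: [315.6, 307.3, 204.0]
tcp_rot: [3.142, 0.0, 2.893]
contact_force: [0.9, 0.7, -0.1]
opening: 0.401
grasp_force: 0.0
```

Call:
play_rows(dp=[[-0.57,-0.62,0],[-1.14,-1.24,0],[-1.72,-1.86,0],[-2.29,-2.48,0],[-2.87,-3.1,0]], rot=[[0,0,0],[0,0,0],[0,0,0],[0,0,0],[0,0,0]])

```text
clock: 1.4
eef_pos: [396.4, 158.8, 204.1]
tcp_rot: [3.141, 0.0, 2.893]
contact_force: [0.3, 1.1, -0.2]
opening: 0.405
grasp_force: 0.0
```

Call:
play_rows(dp=[[-0.57,-0.62,0],[-1.14,-1.24,0],[-1.72,-1.86,0],[-2.29,-2.48,0],[-2.87,-3.1,0]], rot=[[0,0,0],[0,0,0],[0,0,0],[0,0,0],[0,0,0]])

```text
clock: 1.82
eef_pos: [477.1, 10.3, 204.1]
tcp_rot: [3.142, -0.0, 2.893]
contact_force: [1.3, 1.0, -0.1]
opening: 0.405
grasp_force: 0.0
```

Call:
play_rows(dp=[[0,0,0],[0,0,0],[0,0,0],[0,0,0],[0,0,0]], rot=[[0,0,0.95],[0,0,1.9],[0,0,2.85],[0,0,3.8],[0,0,4.75]])

```text
clock: 2.23
eef_pos: [476.6, 11.8, 203.9]
tcp_rot: [-3.141, -0.0, 2.39]
contact_force: [0.5, 0.2, -0.2]
opening: 0.4
grasp_force: 0.0
```

Call:
play_rows(dp=[[0,0,0],[0,0,0],[0,0,0],[0,0,0],[0,0,0]], rot=[[0,0,0.95],[0,0,1.9],[0,0,2.85],[0,0,3.8],[0,0,4.75]])

```text
clock: 2.65
eef_pos: [476.6, 12.0, 203.9]
tcp_rot: [-3.141, -0.0, 1.893]
contact_force: [0.3, -0.5, 0.5]
opening: 0.399
grasp_force: 0.0
```

Call:
play_rows(dp=[[0,0,0],[0,0,0],[0,0,0]], rot=[[0,0,0.95],[0,0,1.9],[0,0,1.9]])

```text
clock: 2.9
eef_pos: [476.6, 12.0, 203.9]
tcp_rot: [-3.141, -0.0, 1.695]
contact_force: [0.0, 1.1, 0.7]
opening: 0.398
grasp_force: 0.0
```

Call:
play_rows(dp=[[0,0,0.8],[0,0,1.6],[0,0,2.4],[0,0,3.0],[0,0,3.27]], rot=[[0,0,0],[0,0,0],[0,0,0],[0,0,0],[0,0,0]])

```text
clock: 3.32
eef_pos: [474.6, 11.9, 70.2]
tcp_rot: [-3.137, -0.0, 1.703]
contact_force: [-0.8, 0.6, 0.1]
opening: 0.399
grasp_force: 0.0
```

```bash
python3 - <<'E'
from rig import telemetry, optics
from h import *
s=telemetry.sense(); print(s["clock"],s["eef_pos"],s["contact_force"])
a=optics.grab_frame("scene")["color"][170:300,230:390];b=optics.grab_frame("wrist")["color"]
im=np.vstack([cv2.resize(a,(400,325),interpolation=cv2.INTER_CUBIC),cv2.resize(b,(400,250),interpolation=cv2.INTER_AREA)])
cv2.imwrite("pics/d1.png",im[:,:,::-1])
E
```

```text
3.3167 [474.59125423  11.89421621  70.23078139] [-0.78035375  0.64111318  0.12934073]
```

View pics/d1.png

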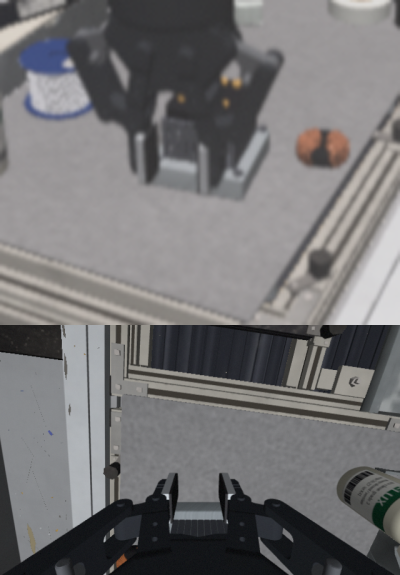

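The hand stands behind the foot. In the scene crop both fingertips are in front of its near face (x 135–210 of the crop) and just above the plate. Now the contact and first push.

Call:
play_rows(dp=[[-0.12,0,0],[-0.24,0,0],[-0.36,0,0],[-0.48,0,0],[-0.6,0,0]], rot=[[0,0,0],[0,0,0],[0,0,0],[0,0,0],[0,0,0]])

```text
clock: 3.83
eef_pos: [480.6, -12.5, 74.1]
tcp_rot: [3.14, 0.0, 1.699]
contact_force: [-0.4, 0.8, -0.3]
opening: 0.399
grasp_force: 0.0
```

Call:
play_rows(dp=[[-0.12,0,0],[-0.24,0,0],[-0.36,0,0],[-0.48,0,0],[-0.6,0,0]], rot=[[0,0,0],[0,0,0],[0,0,0],[0,0,0],[0,0,0]])

```text
clock: 4.25
eef_pos: [483.2, -35.1, 73.7]
tcp_rot: [3.141, -0.002, 1.698]
contact_force: [-1.8, 7.9, 6.6]
opening: 0.402
grasp_force: 4.3
```

```bash
python3 - <<'E'
from rig import telemetry, optics
from h import *
s=telemetry.sense(); print(s["clock"],s["eef_pos"],s["contact_force"])
f=optics.grab_frame("side"); pickle.dump((s,f),open("f2.pkl","wb"))
a=f["color"][135:245,240:400]
cv2.imwrite("pics/d2.png",cv2.resize(a,None,fx=5,fy=5,interpolation=cv2.INTER_CUBIC)[:,:,::-1])
E
```

```text
4.25 [483.16531294 -35.13359483  73.68616267] [-1.79749326  7.85723412  6.55210332]
```

View pics/d2.png

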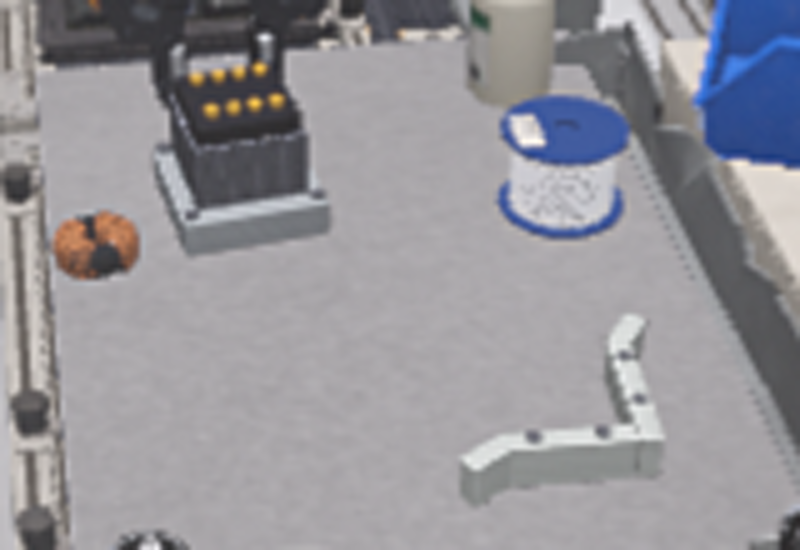

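The foot slides flat: its near-left bottom corner went from (184,238) to (190,254) in the crop, and both fingertips are behind it. I'll continue straight past the inductor, then curve to the stop's yaw.

Call:
play_rows(dp=[[-0.12,0,0],[-0.24,0,0],[-0.36,0,0],[-0.48,0,0],[-0.6,0,0]], rot=[[0,0,0],[0,0,0],[0,0,0],[0,0,0],[0,0,0]])

```text
clock: 4.72
eef_pos: [486.1, -58.8, 73.7]
tcp_rot: [3.141, -0.002, 1.698]
contact_force: [-1.1, 9.1, 6.3]
opening: 0.396
grasp_force: 4.6
```

Call:
play_rows(dp=[[-0.12,0,0],[-0.24,0,0],[-0.36,0,0],[-0.48,0,0],[-0.6,0,0]], rot=[[0,0,0],[0,0,0],[0,0,0],[0,0,0],[0,0,0]])

```text
clock: 5.13
eef_pos: [489.1, -82.5, 73.7]
tcp_rot: [3.141, -0.002, 1.698]
contact_force: [-0.5, 8.8, 6.3]
opening: 0.397
grasp_force: 4.8
```

Call:
play_rows(dp=[[-0.15,0,0],[-0.3,0,0],[-0.45,0,0],[-0.6,0,0],[-0.75,0,0]], rot=[[0,0,0.13],[0,0,0.26],[0,0,0.39],[0,0,0.52],[0,0,0.65]])

```text
clock: 5.55
eef_pos: [493.2, -112.4, 73.7]
tcp_rot: [3.141, -0.001, 1.63]
contact_force: [0.8, 8.6, 5.2]
opening: 0.399
grasp_force: 4.3
```

Call:
play_rows(dp=[[-0.15,0.01,0],[-0.3,0.02,0],[-0.45,0.03,0],[-0.6,0.04,0],[-0.75,0.05,0]], rot=[[0,0,0.13],[0,0,0.26],[0,0,0.39],[0,0,0.52],[0,0,0.65]])

```text
clock: 5.97
eef_pos: [496.9, -142.1, 73.6]
tcp_rot: [3.141, -0.002, 1.562]
contact_force: [0.3, 9.8, 7.2]
opening: 0.399
grasp_force: 4.6
```

```bash
python3 - <<'E'
from rig import telemetry, optics
from h import *
s=telemetry.sense(); print(s["clock"],s["eef_pos"],s["tcp_rot"],s["contact_force"])
f=optics.grab_frame("side"); pickle.dump((s,f),open("f3.pkl","wb"))
a=f["color"][135:245,240:400]
cv2.imwrite("pics/d3.png",cv2.resize(a,None,fx=5,fy=5,interpolation=cv2.INTER_CUBIC)[:,:,::-1])
E
```

```text
5.9667 [ 496.90541591 -142.14355259   73.647007  ] [ 3.14138467e+00 -1.64992010e-03  1.56163608e+00] [0.25877339 9.8261054  7.22843843]
```

View pics/d3.png

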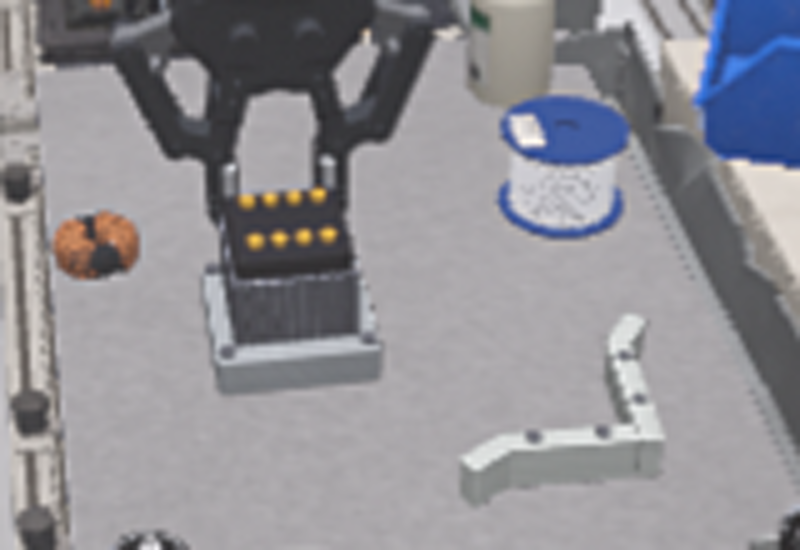

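```bash
python3 - <<'E'
from h import *
s,f=pickle.load(open("f3.pkl","rb"))
S=lambda p,z: ray(f,(np.array(p)+.5)/5-.5+np.array((240,135)),z)[:,:2].round(1).tolist()
print(S([(219,393),(382,376)],66),S([(217,362),(382,345),(205,272)],86),S([(632,427),(607,340),(517,432)],88))
E
```

```text
[[460.5, -208.6], [530.3, -208.5]] [[460.0, -212.8], [529.4, -212.7], [461.9, -148.5]] [[617.6, -283.8], [622.6, -227.3], [571.8, -279.2]]
```

Call:
play_rows(dp=[[-0.11,0,0],[-0.22,0,0],[-0.33,0.01,0],[-0.44,0.01,0],[-0.55,0.02,0]], rot=[[0,0,0.1],[0,0,0.2],[0,0,0.3],[0,0,0.4],[0,0,0.5]])

```text
clock: 6.43
eef_pos: [497.5, -164.1, 73.6]
tcp_rot: [3.141, -0.001, 1.51]
contact_force: [0.5, 8.5, 5.0]
opening: 0.399
grasp_force: 4.4
```

Call:
play_rows(dp=[[-0.11,0,0],[-0.22,0.01,0],[-0.33,0.02,0],[-0.44,0.03,0],[-0.55,0.04,0]], rot=[[0,0,0.1],[0,0,0.2],[0,0,0.3],[0,0,0.4],[0,0,0.4]])

```text
clock: 6.85
eef_pos: [497.7, -186.1, 73.6]
tcp_rot: [-3.141, -0.002, 1.467]
contact_force: [-0.6, 9.6, 7.7]
opening: 0.399
grasp_force: 4.8
```

```bash
python3 - <<'E'
from rig import telemetry, optics
from h import *
s=telemetry.sense(); print(s["clock"],s["eef_pos"],s["tcp_rot"],s["contact_force"])
f=optics.grab_frame("side"); pickle.dump((s,f),open("f4.pkl","wb"))
a=f["color"][135:245,240:400]
cv2.imwrite("pics/d4.png",cv2.resize(a,None,fx=5,fy=5,interpolation=cv2.INTER_CUBIC)[:,:,::-1])
E
```

```text
6.85 [ 497.71209721 -186.0631129    73.6000758 ] [-3.14146821e+00 -1.71428560e-03  1.46748907e+00] [-0.62447786  9.59293478  7.69836005]
```

View pics/d4.png

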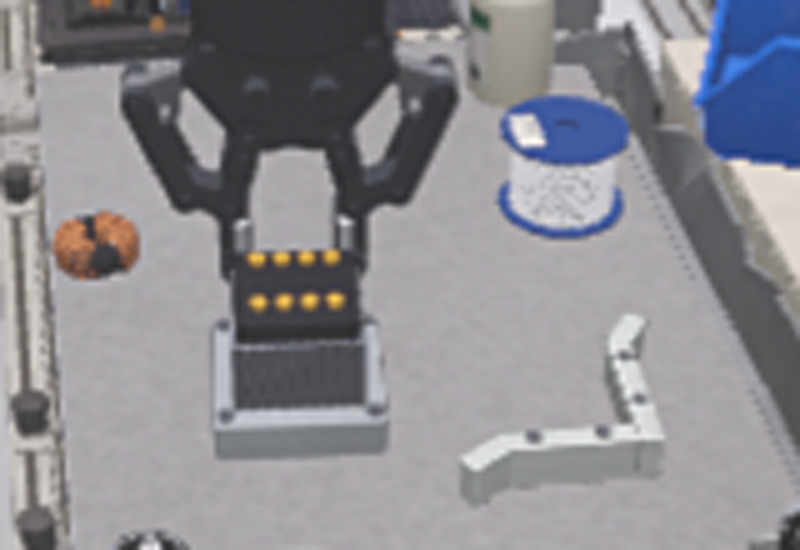

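```bash
python3 - <<'E'
from h import *
s,f=pickle.load(open("f4.pkl","rb"))
S=lambda p,z: ray(f,(np.array(p)+.5)/5-.5+np.array((240,135)),z)[:,:2]
st=S([(632,427),(607,340),(517,432)],88)
ft=S([(214,423),(388,414),(214,326),(377,318)],86); fb=S([(216,457),(388,451)],66)
print(ft.round(1).tolist(),fb.round(1).tolist(),st.round(1).tolist())
c=st[0]
for a in (-.08,-.1,-.12):
    R=np.array([[np.cos(a),-np.sin(a)],[np.sin(a),np.cos(a)]])
    print(a,((st-c)@R).round(1).tolist(),((ft-c)@R).round(1).tolist(),((fb-c)@R).round(1).tolist())
E
```

```text
[[454.5, -251.7], [523.9, -257.5], [461.5, -188.1], [530.6, -193.9]] [[454.7, -249.3], [524.2, -257.0]] [[617.6, -283.8], [622.6, -227.3], [571.8, -279.2]]
-0.08 [[0.0, 0.0], [0.4, 56.7], [-46.1, 0.9]] [[-165.2, 19.0], [-95.6, 18.7], [-163.3, 82.9], [-94.0, 82.7]] [[-165.2, 21.4], [-95.3, 19.2]]
-0.1 [[0.0, 0.0], [-0.7, 56.7], [-46.1, -0.0]] [[-165.5, 15.7], [-95.9, 16.8], [-164.9, 79.6], [-95.6, 80.8]] [[-165.5, 18.1], [-95.7, 17.3]]
-0.12 [[0.0, 0.0], [-1.8, 56.7], [-46.1, -0.9]] [[-165.8, 12.4], [-96.2, 14.9], [-166.5, 76.3], [-97.2, 78.9]] [[-165.9, 14.8], [-96.0, 15.4]]
```

The foot is nearly square to the stop and about 17 mm short of the right-wall line. I'll push 11 mm more, then retreat, rise, move to the -x side and turn 90°.

Call:
play_rows(dp=[[-0.09,0,0],[-0.18,0,0],[-0.27,0,0],[-0.28,0,0]], rot=[[0,0,0],[0,0,0],[0,0,0],[0,0,0]])

```text
clock: 7.23
eef_pos: [496.6, -197.6, 73.6]
tcp_rot: [3.141, -0.001, 1.468]
contact_force: [1.2, 9.6, 6.2]
opening: 0.397
grasp_force: 4.3
```

Call:
play_rows(dp=[[0.3,0,0],[0.6,0,0],[0.6,0,-0.8],[0.6,0,-1.6],[0.6,0,-2.2]], rot=[[0,0,0],[0,0,0],[0,0,0],[0,0,0],[0,0,0]])

```text
clock: 7.65
eef_pos: [499.1, -173.1, 162.9]
tcp_rot: [3.141, 0.0, 1.47]
contact_force: [0.2, 0.7, -0.3]
opening: 0.402
grasp_force: 0.0
```

Call:
play_rows(dp=[[-0.3,-0.6,0],[-0.6,-1.2,0],[-0.9,-1.8,0],[-1.2,-1.83,0],[-1.38,-1.83,0]], rot=[[0,0,0],[0,0,0],[0,0,0],[0,0,0],[0,0,0]], fingers=0.25)

```text
clock: 8.07
eef_pos: [419.7, -221.8, 161.4]
tcp_rot: [3.142, 0.0, 1.468]
contact_force: [1.7, -0.6, 0.8]
opening: 0.251
grasp_force: 0.0
```

Call:
play_rows(dp=[[0,0,0],[0,0,0],[0,0,0],[0,0,0],[0,0,0]], rot=[[0,0,-1],[0,0,-2],[0,0,-3],[0,0,-4],[0,0,-5]])

```text
clock: 8.48
eef_pos: [421.8, -221.6, 161.2]
tcp_rot: [3.141, 0.0, 1.998]
contact_force: [0.5, 0.7, 0.4]
opening: 0.251
grasp_force: 0.0
```

Call:
play_rows(dp=[[0,0,0],[0,0,0],[0,0,0],[0,0,0],[0,0,0]], rot=[[0,0,-1],[0,0,-2],[0,0,-3],[0,0,-4],[0,0,-5]])

```text
clock: 8.9
eef_pos: [421.8, -221.6, 161.2]
tcp_rot: [3.141, 0.001, 2.521]
contact_force: [0.9, -0.5, -0.3]
opening: 0.253
grasp_force: 0.0
```

Call:
play_rows(dp=[[0,0,0],[0,0,0],[0,0,0],[0,0,0],[0,0,0]], rot=[[0,0,-1],[0,0,-2],[0,0,-3],[0,0,-4],[0,0,-5]])

```text
clock: 9.32
eef_pos: [421.8, -221.5, 161.2]
tcp_rot: [-3.141, 0.0, 3.045]
contact_force: [-0.2, -0.0, -0.5]
opening: 0.245
grasp_force: 0.0
```

```bash
python3 - <<'E'
from rig import telemetry, optics
from h import *
s=telemetry.sense(); print(s["clock"],s["eef_pos"],s["tcp_rot"],s["contact_force"])
f=optics.grab_frame("side"); pickle.dump((s,f),open("f5.pkl","wb"))
a=f["color"][165:275,240:400]
cv2.imwrite("pics/d5.png",cv2.resize(a,None,fx=5,fy=5,interpolation=cv2.INTER_CUBIC)[:,:,::-1])
E
```

```text
9.3167 [ 421.77190195 -221.52865773  161.1543763 ] [-3.14143753e+00  4.89321509e-04  3.04493510e+00] [-0.15171943 -0.00490644 -0.50427959]
```

View pics/d5.png

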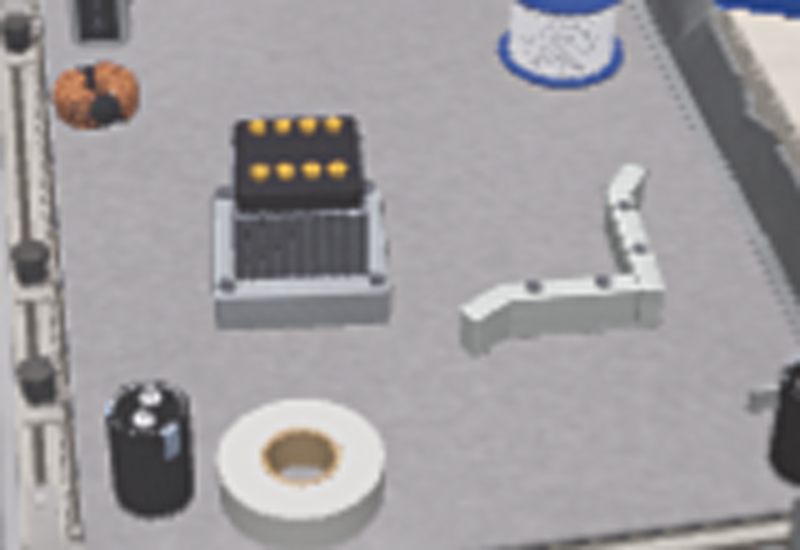

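```bash
python3 - <<'E'
from h import *
s,f=pickle.load(open("f5.pkl","rb"))
S=lambda p,z: ray(f,(np.array(p)+.5)/5-.5+np.array((240,165)),z)[:,:2]
c=np.array([617.6,-283.8]);a=-.1
R=np.array([[np.cos(a),-np.sin(a)],[np.sin(a),np.cos(a)]])
for p,z in(([(214,294),(390,287),(214,189),(380,183)],86),([(216,328),(390,323)],66),([(152,500),(300,490)],66),([(462,310)],88)): q=S(p,z);print(z,q.round(1).tolist(),((q-c)@R).round(1).tolist())
print("tcp",((s["eef_pos"][:2]-c)@R).round(1)); print(((pix(f,s["eef_pos"])-[240,165])*5).round())
E
```

```text
86 [[453.1, -264.4], [522.1, -271.6], [460.5, -197.1], [530.0, -204.4]] [[-165.6, 2.8], [-96.2, 2.6], [-165.0, 70.6], [-95.1, 70.2]]
66 [[453.3, -262.0], [522.6, -270.5]] [[-165.6, 5.3], [-95.9, 3.8]]
66 [[419.8, -352.0], [473.7, -355.8]] [[-190.0, -87.6], [-136.0, -86.1]]
88 [[546.9, -292.1]] [[-69.6, -15.3]]
tcp [-201.1   42.4]
[[111.  81.]]
```

The foot now sits square, its near face about 3 mm from the right-wall line and its left face at x' = -165. I'll descend and push toward +x'.

Call:
play_rows(dp=[[0,-0.07,0.6],[0,-0.07,1.2],[0,-0.07,1.7],[0,-0.07,2.0],[0,-0.07,2.18]], rot=[[0,0,0],[0,0,0],[0,0,0],[0,0,0],[0,0,0]])

```text
clock: 9.78
eef_pos: [420.2, -223.9, 72.4]
tcp_rot: [3.141, -0.002, 3.037]
contact_force: [0.1, 0.5, 1.3]
opening: 0.25
grasp_force: 0.0
```

Call:
play_rows(dp=[[-0.15,0,0],[-0.3,0,0],[-0.45,0,0],[-0.55,0,0],[-0.65,0,0]], rot=[[0,0,0],[0,0,0],[0,0,0],[0,0,0],[0,0,0]])

```text
clock: 10.2
eef_pos: [447.5, -227.4, 74.9]
tcp_rot: [-3.141, 0.002, 3.039]
contact_force: [-0.0, -0.7, -0.1]
opening: 0.252
grasp_force: 0.0
```

Call:
play_rows(dp=[[-0.12,0,0],[-0.24,0,0],[-0.36,0,0],[-0.48,0,0],[-0.6,0,0]], rot=[[0,0,0],[0,0,0],[0,0,0],[0,0,0],[0,0,0]])

```text
clock: 10.62
eef_pos: [467.2, -228.7, 74.0]
tcp_rot: [3.14, -0.006, 3.04]
contact_force: [-12.9, 1.0, 11.7]
opening: 0.253
grasp_force: 6.5
```

Call:
play_rows(dp=[[-0.12,0,0],[-0.24,0,0],[-0.36,0,0],[-0.48,0,0],[-0.6,0,0]], rot=[[0,0,0],[0,0,0],[0,0,0],[0,0,0],[0,0,0]])

```text
clock: 11.03
eef_pos: [491.2, -231.2, 74.0]
tcp_rot: [3.141, -0.006, 3.039]
contact_force: [-12.2, 1.2, 10.5]
opening: 0.25
grasp_force: 6.0
```

```bash
python3 - <<'E'
from rig import telemetry, optics
from h import *
s=telemetry.sense()
c=np.array([617.6,-283.8]);a=-.1
R=np.array([[np.cos(a),-np.sin(a)],[np.sin(a),np.cos(a)]])
print(s["clock"],s["eef_pos"],s["contact_force"],"tcp",((s["eef_pos"][:2]-c)@R).round(1))
f=optics.grab_frame("side"); pickle.dump((s,f),open("f6.pkl","wb"))
a=f["color"][165:275,240:400]
cv2.imwrite("pics/d6.png",cv2.resize(a,None,fx=5,fy=5,interpolation=cv2.INTER_CUBIC)[:,:,::-1])
E
```

```text
11.0333 [ 491.19806819 -231.22806842   74.01919661] [-12.24387573   1.23465462  10.50449052] tcp [-131.    39.7]
```

View pics/d6.png

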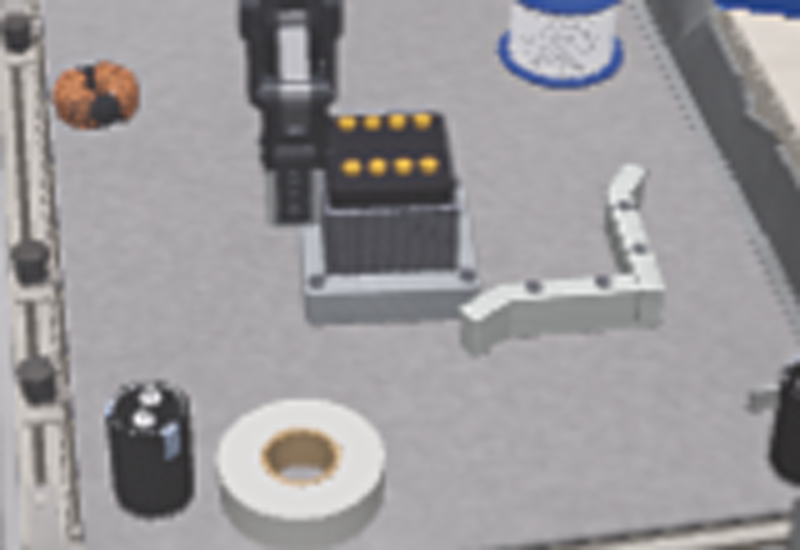

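The foot is upright and square, its right corner at about (480,283) in the crop, entering the lead-in beside the flare at (462,310). That is my last picture, so the rest goes by force and numbers.

Call:
play_rows(dp=[[-0.12,0,0],[-0.24,0,0],[-0.36,0,0],[-0.48,0,0],[-0.6,0,0]], rot=[[0,0,0],[0,0,0],[0,0,0],[0,0,0],[0,0,0]])

```text
clock: 11.5
eef_pos: [515.4, -233.8, 73.9]
tcp_rot: [3.141, -0.005, 3.039]
contact_force: [-10.4, 0.8, 8.2]
opening: 0.255
grasp_force: 5.2
```

Call:
play_rows(dp=[[-0.1,0,0],[-0.2,0,0],[-0.3,0,0],[-0.4,0,0],[-0.5,0,0]], rot=[[0,0,0],[0,0,0],[0,0,0],[0,0,0],[0,0,0]])

```text
clock: 11.92
eef_pos: [534.1, -235.4, 73.9]
tcp_rot: [3.14, -0.007, 3.039]
contact_force: [-15.8, 3.2, 14.2]
opening: 0.255
grasp_force: 8.1
```

Call:
play_rows(dp=[[-0.03,0,0],[-0.06,0,0],[-0.09,0,0],[-0.1,0,0]], rot=[[0,0,0],[0,0,0],[0,0,0],[0,0,0]])

```text
clock: 12.25
eef_pos: [537.8, -235.6, 73.9]
tcp_rot: [3.14, -0.008, 3.039]
contact_force: [-15.8, 3.4, 13.6]
opening: 0.249
grasp_force: 8.0
```

Call:
play_rows(dp=[[-0.03,0,0],[-0.06,0,0],[-0.08,0,0],[-0.08,0,0]], rot=[[0,0,0],[0,0,0],[0,0,0],[0,0,0]])

```text
clock: 12.58
eef_pos: [540.7, -235.8, 74.0]
tcp_rot: [3.14, -0.008, 3.039]
contact_force: [-15.7, 3.2, 13.7]
opening: 0.251
grasp_force: 8.1
```

Call:
play_rows(dp=[[-0.02,0,0],[-0.04,0,0],[-0.06,0,0],[-0.06,0,0]], rot=[[0,0,0],[0,0,0],[0,0,0],[0,0,0]])

```text
clock: 12.92
eef_pos: [542.9, -235.9, 73.9]
tcp_rot: [3.139, -0.009, 3.039]
contact_force: [-16.1, 4.4, 15.9]
opening: 0.252
grasp_force: 8.6
```

Call:
play_rows(dp=[[-0.03,0,0],[-0.06,0,0],[-0.06,0,0]], rot=[[0,0,0],[0,0,0],[0,0,0]])

```text
clock: 13.17
eef_pos: [545.2, -236.1, 73.9]
tcp_rot: [3.139, -0.009, 3.039]
contact_force: [-17.1, 5.3, 15.1]
opening: 0.248
grasp_force: 8.7
```

Call:
play_rows(dp=[[-0.03,0,0],[-0.06,0,0],[-0.06,0,0]], rot=[[0,0,0],[0,0,0],[0,0,0]])

```text
clock: 13.42
eef_pos: [547.3, -236.2, 73.9]
tcp_rot: [3.139, -0.009, 3.039]
contact_force: [-18.7, 5.3, 15.5]
opening: 0.251
grasp_force: 9.4
```

```bash
python3 - <<'E'
from rig import telemetry, optics
from h import *
s=telemetry.sense()
print(s["contact_force"],s["qvel"].round(3)); d={}
for n in("side","scene"): d[n]=optics.grab_frame(n)
pickle.dump((s,d),open("f7.pkl","wb"))
g=cv2.cvtColor(d["side"]["color"],cv2.COLOR_RGB2GRAY)
# intensity profiles: along rows across rear-wall gap; along cols across right wall gap
for y in range(200,226,3): print("row",y,g[y,325:385].tolist())
E
```

```text
[-18.69855034   5.2875314   15.49326024] [ 0.    -0.001  0.001 -0.001 -0.003 -0.001]
row 200 [59, 58, 66, 70, 59, 56, 81, 136, 123, 66, 59, 66, 66, 64, 65, 64, 64, 65, 64, 64, 63, 64, 64, 63, 63, 63, 65, 65, 66, 64, 63, 64, 63, 58, 73, 132, 169, 181, 210, 221, 221, 222, 213, 167, 156, 168, 170, 169, 168, 168, 168, 167, 169, 169, 168, 169, 170, 170, 169, 165]
row 203 [56, 58, 61, 61, 57, 60, 91, 129, 93, 91, 51, 47, 50, 49, 48, 48, 48, 49, 49, 48, 48, 46, 48, 46, 47, 47, 47, 45, 48, 48, 50, 47, 47, 48, 78, 142, 186, 227, 221, 220, 211, 150, 117, 140, 169, 170, 169, 167, 167, 169, 168, 169, 169, 167, 166, 166, 167, 166, 165, 166]
row 206 [55, 60, 71, 75, 57, 57, 89, 129, 96, 126, 109, 108, 115, 95, 98, 96, 89, 91, 94, 74, 73, 73, 71, 72, 77, 81, 83, 84, 82, 80, 74, 81, 78, 75, 76, 82, 111, 155, 172, 118, 122, 138, 121, 160, 172, 170, 168, 169, 169, 167, 166, 168, 171, 170, 170, 171, 171, 170, 168, 165]
row 209 [152, 134, 131, 187, 183, 184, 186, 87, 64, 82, 82, 90, 80, 81, 87, 80, 80, 89, 80, 80, 89, 81, 82, 89, 78, 80, 90, 77, 77, 79, 77, 78, 80, 74, 76, 106, 148, 122, 170, 223, 221, 
[... 886 characters left out ...]
0, 216, 210, 188, 168, 167, 168, 168, 169, 168, 167, 170, 171, 170, 167, 165, 165]
row 221 [172, 171, 165, 129, 127, 191, 173, 176, 197, 198, 196, 195, 193, 190, 191, 190, 193, 193, 195, 192, 149, 132, 147, 189, 207, 210, 218, 219, 220, 218, 218, 219, 222, 210, 122, 103, 133, 194, 226, 226, 225, 215, 191, 224, 222, 217, 212, 190, 167, 167, 167, 169, 170, 170, 168, 167, 167, 167, 167, 167]
row 224 [170, 171, 173, 163, 105, 118, 125, 122, 119, 139, 188, 221, 221, 220, 219, 220, 218, 220, 222, 221, 219, 214, 207, 203, 196, 176, 169, 163, 158, 153, 149, 147, 146, 144, 144, 149, 149, 147, 143, 142, 141, 137, 127, 132, 138, 136, 137, 147, 166, 168, 169, 168, 166, 163, 164, 165, 166, 168, 168, 166]
```

Call:
play_rows(dp=[[-0.03,0,0],[-0.06,0,0],[-0.06,0,0]], rot=[[0,0,0],[0,0,0],[0,0,0]])

```text
clock: 13.77
eef_pos: [549.2, -236.3, 73.9]
tcp_rot: [3.139, -0.01, 3.04]
contact_force: [-20.4, 6.0, 17.4]
opening: 0.251
grasp_force: 10.3
```

Call:
play_rows(dp=[[-0.03,0,0],[-0.04,0,0],[-0.04,0,0]], rot=[[0,0,0],[0,0,0],[0,0,0]])

```text
clock: 14.02
eef_pos: [549.1, -236.3, 74.0]
tcp_rot: [3.139, -0.013, 3.04]
contact_force: [-25.8, 5.0, 24.0]
opening: 0.248
grasp_force: 13.7
```

The foot has stopped against the rear wall: no advance, and the force rises. I'll back off, rise, and go round to the +y' side for a seating nudge.

Call:
play_rows(dp=[[0.3,0,0],[0.75,0,0],[0.75,0,-0.8],[0.75,0,-1.6],[0.75,0,-2.3]], rot=[[0,0,0],[0,0,0],[0,0,0],[0,0,0],[0,0,0]])

```text
clock: 14.43
eef_pos: [525.9, -235.2, 167.6]
tcp_rot: [3.142, -0.0, 3.039]
contact_force: [0.8, -0.7, 0.3]
opening: 0.254
grasp_force: 0.0
```

Call:
play_rows(dp=[[0,0.5,0],[0,1.1,0],[-0.6,1.55,0],[-1.3,1.55,0],[-1.7,1.55,0]], rot=[[0,0,0],[0,0,0],[0,0,0],[0,0,0],[0,0,0]])

```text
clock: 14.85
eef_pos: [602.7, -179.6, 166.8]
tcp_rot: [-3.141, 0.002, 3.041]
contact_force: [0.2, -0.6, 0.5]
opening: 0.252
grasp_force: 0.0
```

Call:
play_rows(dp=[[0,0,0],[0,0,0],[0,0,0],[0,0,0],[0,0,0]], rot=[[0,0,1],[0,0,2],[0,0,3],[0,0,4],[0,0,5]])

```text
clock: 15.27
eef_pos: [600.2, -180.4, 166.1]
tcp_rot: [-3.142, -0.0, 2.511]
contact_force: [0.3, -0.3, -0.3]
opening: 0.253
grasp_force: 0.0
```

Call:
play_rows(dp=[[0,0,0],[0,0,0],[0,0,0],[0,0,0],[0,0,0]], rot=[[0,0,1],[0,0,2],[0,0,3],[0,0,4],[0,0,5]])

```text
clock: 15.68
eef_pos: [600.2, -180.5, 166.2]
tcp_rot: [3.142, 0.0, 1.987]
contact_force: [0.5, -0.0, 0.6]
opening: 0.249
grasp_force: 0.0
```

Call:
play_rows(dp=[[0,0,0],[0,0,0],[0,0,0],[0,0,0],[0,0,0]], rot=[[0,0,1],[0,0,2],[0,0,3],[0,0,4],[0,0,5]])

```text
clock: 16.1
eef_pos: [600.2, -180.5, 166.2]
tcp_rot: [-3.142, -0.0, 1.463]
contact_force: [0.3, 0.9, 0.1]
opening: 0.25
grasp_force: 0.0
```

```bash
python3 - <<'E'
from rig import telemetry, optics
from h import *
s=telemetry.sense(); print(s["clock"],s["eef_pos"],s["tcp_rot"][2],s["contact_force"].round(1))
f=optics.grab_frame("side"); pickle.dump((s,f),open("f8.pkl","wb"))
c=np.array([617.6,-283.8]);a=-.1
R=np.array([[np.cos(a),-np.sin(a)],[np.sin(a),np.cos(a)]])
print("tcp",((s["eef_pos"][:2]-c)@R).round(1))
# rectify plane z=87 in the stop frame, 4 px/mm; x' -110..40, y' -40..110
ox,oy,k=-110,110,4
cs=np.array([(-110,110),(40,110),(40,-40),(-110,-40)],float)
for name,ff in(("before",pickle.load(open("f5.pkl","rb"))[1]),("now",f)):
    W=np.c_[cs@R.T+c,np.full(4,87)]
    H=cv2.getPerspectiveTransform(pix(ff,W).astype(np.float32),(np.c_[cs[:,0]-ox,oy-cs[:,1]]*k).astype(np.float32))
    im=cv2.warpPerspective(cv2.cvtColor(ff["color"],cv2.COLOR_RGB2GRAY),H,(600,600),flags=cv2.INTER_CUBIC)
    for seg in cv2.createLineSegmentDetector().detect(im)[0].reshape(-1,4):
        p=seg.reshape(2,2)/k; p=np.c_[p[:,0]+ox,oy-p[:,1]]; v=p[1]-p[0]; L=np.hypot(*v)
        if L>22: 
            an=np.degrees(np.arctan2(v[1],v[0]))%180; 
            print(name,p.round(1).tolist(),"L",L.round(),"ang",an.round(1))
E
```

```text
16.1 [ 600.15717263 -180.45478456  166.16018358] 1.4633013856207553 [0.3 0.9 0.1]
tcp [-27.7 101.1]
before [[-101.30000305175781, 50.5], [-104.30000305175781, 10.800000190734863]] L 40.0 ang 85.6
before [[-102.0, 109.80000305175781], [-102.0, 70.5]] L 39.0 ang 90.1
before [[-33.5, -7.599999904632568], [-9.199999809265137, -8.899999618530273]] L 24.0 ang 176.9
now [[-62.79999923706055, 12.0], [-62.400001525878906, 66.4000015258789]] L 54.0 ang 89.6
now [[-61.400001525878906, 69.5], [-58.900001525878906, 96.19999694824219]] L 27.0 ang 84.6
now [[0.0, 109.80000305175781], [0.10000000149011612, 66.69999694824219]] L 43.0 ang 90.1
now [[-10.199999809265137, 10.300000190734863], [-46.099998474121094, 11.199999809265137]] L 36.0 ang 178.6
now [[-3.9000000953674316, 37.70000076293945], [-9.399999618530273, 11.600000381469727]] L 27.0 ang 78.0
now [[-13.300000190734863, 52.900001525878906], [-36.400001525878906, 54.29999923706055]] L 23.0 ang 176.6
```

The lines show the foot square to the stop to within about 1.5°, x' home, and at most 3 mm of gap in y'. Now the seating nudge in -y'.

Call:
play_rows(dp=[[0,-0.18,0.6],[0,-0.18,1.2],[0,-0.18,1.7],[0,-0.18,2.1],[0,-0.18,2.3]], rot=[[0,0,0],[0,0,0],[0,0,0],[0,0,0],[0,0,0]])

```text
clock: 16.57
eef_pos: [591.7, -179.3, 71.9]
tcp_rot: [-3.139, -0.001, 1.471]
contact_force: [-0.0, -0.2, -0.1]
opening: 0.25
grasp_force: 0.0
```

Call:
play_rows(dp=[[-0.12,0,0],[-0.24,0,0],[-0.36,0,0],[-0.45,0,0],[-0.5,0,0]], rot=[[0,0,0],[0,0,0],[0,0,0],[0,0,0],[0,0,0]])

```text
clock: 16.98
eef_pos: [591.4, -200.7, 75.2]
tcp_rot: [3.14, 0.001, 1.468]
contact_force: [-0.3, -0.0, -0.1]
opening: 0.248
grasp_force: 0.0
```

Call:
play_rows(dp=[[-0.04,0,0],[-0.08,0,0],[-0.12,0,0],[-0.12,0,0]], rot=[[0,0,0],[0,0,0],[0,0,0],[0,0,0]])

```text
clock: 17.32
eef_pos: [590.3, -204.7, 74.2]
tcp_rot: [3.141, 0.0, 1.469]
contact_force: [-0.5, -0.1, 0.2]
opening: 0.251
grasp_force: 0.0
```

Call:
play_rows(dp=[[-0.03,0,0],[-0.06,0,0],[-0.06,0,0]], rot=[[0,0,0],[0,0,0],[0,0,0]])

```text
clock: 17.57
eef_pos: [590.1, -205.7, 74.1]
tcp_rot: [-3.141, -0.002, 1.468]
contact_force: [0.4, 5.7, 1.7]
opening: 0.256
grasp_force: 2.9
```

Call:
play_rows(dp=[[-0.03,0,0],[-0.05,0,0],[-0.05,0,0]], rot=[[0,0,0],[0,0,0],[0,0,0]])

```text
clock: 17.82
eef_pos: [590.0, -206.1, 74.4]
tcp_rot: [-3.141, -0.004, 1.468]
contact_force: [0.4, 13.5, 6.0]
opening: 0.251
grasp_force: 7.1
```

Call:
play_rows(dp=[[-0.03,0,0],[-0.05,0,0],[-0.05,0,0]], rot=[[0,0,0],[0,0,0],[0,0,0]])

```text
clock: 18.07
eef_pos: [589.5, -206.4, 74.7]
tcp_rot: [-3.14, -0.006, 1.468]
contact_force: [-1.6, 21.8, 10.7]
opening: 0.246
grasp_force: 11.2
```

Call:
play_rows(dp=[[-0.03,0,0],[-0.05,0,0],[-0.05,0,0]], rot=[[0,0,0],[0,0,0],[0,0,0]])

```text
clock: 18.32
eef_pos: [588.7, -206.7, 74.8]
tcp_rot: [-3.138, -0.008, 1.468]
contact_force: [-3.3, 30.8, 16.2]
opening: 0.249
grasp_force: 15.2
```

Call:
play_rows(dp=[[0.2,0,0],[0.6,0,0],[0.6,0,-0.9],[0.6,0,-1.8],[0.6,0,-2.5]], rot=[[0,0,0],[0,0,0],[0,0,0],[0,0,0],[0,0,0]])

```text
clock: 18.73
eef_pos: [592.2, -188.6, 176.1]
tcp_rot: [3.141, 0.0, 1.469]
contact_force: [1.4, 0.0, 0.8]
opening: 0.247
grasp_force: 0.0
```

Call:
play_rows(dp=[[0.9,-0.5,-0.3],[1.8,-1.0,-0.3],[2.7,-1.5,-0.3],[3.0,-1.8,-0.3],[3.0,-1.8,-0.3]], rot=[[0,0,0],[0,0,0],[0,0,0],[0,0,0],[0,0,0]])

```text
clock: 19.15
eef_pos: [530.2, -59.3, 186.1]
tcp_rot: [-3.14, -0.001, 1.471]
contact_force: [-0.3, -0.2, 0.4]
opening: 0.248
grasp_force: 0.0
```

```bash
cat > meas.py <<'E'
from rig import telemetry, optics
from h import *
s=telemetry.sense(); print(s["clock"],s["eef_pos"],s["contact_force"].round(1))
c=np.array([617.6,-283.8]);a=-.1
R=np.array([[np.cos(a),-np.sin(a)],[np.sin(a),np.cos(a)]]); k=4;ox,oy=-110,110
cs=np.array([(-110,110),(40,110),(40,-40),(-110,-40)],float)
f0=pickle.load(open("f0.pkl","rb"))[1]
for n in("side","scene"):
  for tag,ff in(("start",f0[n]),("now",optics.grab_frame(n))):
   for z in (87,):
    H=cv2.getPerspectiveTransform(pix(ff,np.c_[cs@R.T+c,np.full(4,z)]).astype(np.float32),(np.c_[cs[:,0]-ox,oy-cs[:,1]]*k).astype(np.float32))
    im=cv2.warpPerspective(cv2.cvtColor(ff["color"],cv2.COLOR_RGB2GRAY),H,(600,600),flags=cv2.INTER_CUBIC)
    if n=="side":
        print(tag,"x-profile y'=25..45 (x' -80..12 step 1)",im[260:340].mean(0)[120:488:4].round().astype(int).tolist())
        print(tag,"y-profile x'=-60..-10 (y' -14..30)",im[:,200:400].mean(1)[320:496:4].round().astype(int)[::-1].tolist())
    for g in cv2.createLineSegmentDetector().detect(im)[0].reshape(-1,4):
        p=g.reshape(2,2)/k; p=np.c_[p[:,0]+ox,oy-p[:,1]]; v=p[1]-p[0]; L=np.hypot(*v)
        if L>15: print(n,tag,[[round(float(q),1) for q in r] for r in p],"ang",round(float(np.degrees(np.arctan2(v[1],v[0])))%180,1))
  if tag=="now": pass
  d=np.abs(ff["color"].astype(int)-f0[n]["color"]).max(2)>40
  print(n,"changed blobs",[b.tolist() for b in cv2.connectedComponentsWithStats(d.astype(np.uint8))[2][1:] if b[4]>25])
E
python3 meas.py
```

```text
19.15 [530.16886596 -59.28671733 186.14611777] [-0.3 -0.2  0.4]
start x-profile y'=25..45 (x' -80..12 step 1) [166, 167, 168, 168, 168, 168, 168, 168, 168, 168, 168, 168, 168, 169, 169, 169, 169, 169, 169, 169, 170, 169, 169, 168, 168, 168, 168, 168, 168, 168, 168, 168, 168, 168, 169, 169, 168, 168, 168, 168, 168, 168, 168, 168, 169, 169, 169, 169, 168, 167, 167, 168, 168, 169, 169, 168, 168, 168, 168, 168, 168, 168, 168, 168, 168, 167, 166, 167, 167, 168, 168, 168, 167, 164, 155, 138, 120, 113, 121, 142, 173, 205, 221, 220, 213, 210, 211, 212, 210, 201, 186, 172]
start y-profile x'=-60..-10 (y' -14..30) [149, 152, 157, 169, 187, 203, 212, 213, 208, 201, 195, 191, 187, 182, 176, 171, 168, 167, 167, 167, 167, 167, 168, 168, 167, 167, 167, 167, 167, 168, 168, 168, 169, 169, 169, 169, 168, 168, 168, 168, 168, 168, 168, 168]
side start [[9.0, 55.3], [18.6, 71.2]] ang 58.7
side start [[-64.0, -20.7], [-49.1, -9.3]] ang 37.4
side start [[-30.8, -7.4], [-11.3, -8.9]] ang 175.7
side start [[-6.3, 28.0], [-3.7, 46.5]] ang 82.0
now x-profile y'=25..45 (x' -80..12 step 1) [168, 170, 172, 172, 1
[... 1193 characters left out ...]
 89.5
side now [[-5.5, 52.5], [-23.9, 53.5]] ang 176.9
side now [[-33.6, -7.6], [-9.2, -9.0]] ang 176.8
side changed blobs [[12, 0, 104, 79, 1658], [147, 0, 27, 35, 612], [279, 12, 56, 105, 2269], [53, 50, 60, 72, 1734], [0, 67, 4, 13, 26], [5, 69, 46, 20, 375], [274, 77, 8, 5, 27], [0, 81, 57, 60, 2256], [46, 84, 10, 9, 27], [270, 144, 34, 32, 661], [269, 165, 35, 18, 183], [328, 186, 36, 35, 898], [327, 206, 9, 23, 40]]Traceback (most recent call last):
  File "meas.py", line 16, in <module>
    for g in cv2.createLineSegmentDetector().detect(im)[0].reshape(-1,4):
             ^^^^^^^^^^^^^^^^^^^^^^^^^^^^^^^^^^^^^^^^^^^^^^^^^^^^^
AttributeError: 'NoneType' object has no attribute 'reshape'
```

```bash
cat > fit.py <<'E'
from rig import optics
from h import *
c=np.array([617.6,-283.8]);a=-.1
R=np.array([[np.cos(a),-np.sin(a)],[np.sin(a),np.cos(a)]]); k=4;ox,oy=-110,110
cs=np.array([(-110,110),(40,110),(40,-40),(-110,-40)],float)
f0=pickle.load(open("f0.pkl","rb"))[1]["side"]; f1=optics.grab_frame("side")
def rect(ff,z):
    H=cv2.getPerspectiveTransform(pix(ff,np.c_[cs@R.T+c,np.full(4,z)]).astype(np.float32),(np.c_[cs[:,0]-ox,oy-cs[:,1]]*k).astype(np.float32))
    return cv2.GaussianBlur(cv2.warpPerspective(cv2.cvtColor(ff["color"],cv2.COLOR_RGB2GRAY),H,(600,600),flags=cv2.INTER_CUBIC).astype(np.float32),(0,0),3)
def fit(im,ax,lo,hi,wlo,whi,sg):
    # ax 'x': edge position x' as a function of y' in lo..hi, window wlo..whi; sg=+1 rising with the coordinate
    g=np.gradient(im,axis=1) if ax=='x' else -np.gradient(im,axis=0)
    P=[]
    for t in np.arange(lo,hi,.5):
        w=np.arange(wlo,whi,.25)
        v=[sg*(g[int((oy-t)*k),int((q-ox)*k)] if ax=='x' else g[int((oy-q)*k),int((t-ox)*k)]) for q in w]
        i=int(np.argmax(v)); P.append((t,w[i]))
    P=np.array(P); b=np.polyfit(*P.T,1)
    for _ in range(3):
        e=np.abs(P[:,1]-np.polyval(b,P[:,0])); b=np.polyfit(*P[e<max(1,1.5*np.median(e))].T,1)
    e=P[:,1]-np.polyval(b,P[:,0])
    s=-1 if ax=='x' else 1
    return "yaw %.1f deg  at mid %.1f  at t=0 %.1f  rms %.2f"%(np.degrees(np.arctan(s*b[0])),np.polyval(b,(lo+hi)/2),b[1],np.std(e))
A=rect(f0,88);B=rect(f1,88);F=rect(f1,86)
print("rear inner top ",fit(A,'x',8,50,-3,6,1)); print("rear outer top ",fit(A,'x',3,48,6,15,-1)); print("rear inner (now)",fit(B,'x',8,50,-3,6,1))
print("right outer top",fit(A,'y',-45,0,-15,-5,1)); print("right inner top",fit(A,'y',-48,-5,-4,5,-1))
print("foot left top  ",fit(F,'x',8,62,-76,-68,1)); print("block left base",fit(F,'x',14,58,-67,-58,-1))
print("block near base",fit(F,'y',-58,-12,4,15,-1))
E
python3 fit.py
```

```text
rear inner top  yaw 2.3 deg  at mid -0.1  at t=0 1.0  rms 0.31
rear outer top  yaw 3.6 deg  at mid 10.2  at t=0 11.8  rms 0.45
rear inner (now) yaw 3.2 deg  at mid -0.1  at t=0 1.5  rms 0.34
right outer top yaw 4.3 deg  at mid -9.5  at t=0 -7.8  rms 0.70
right inner top yaw 3.3 deg  at mid 0.4  at t=0 1.9  rms 2.19
foot left top   yaw 0.2 deg  at mid -71.3  at t=0 -71.1  rms 0.34
block left base yaw 0.8 deg  at mid -62.9  at t=0 -62.4  rms 0.11
block near base yaw 1.4 deg  at mid 11.1  at t=0 12.0  rms 0.32
```

Fitting the edges shows the stop's yaw is nearer -0.05, so the foot is about 2–3° off square. That is within tolerance but not snug. I'll redo both seating nudges with the hand at the stop's true yaw, -y' first.

Call:
play_rows(dp=[[-0.6,0.4,0],[-1.2,0.8,0],[-1.8,1.2,0],[-2.4,1.6,0],[-2.88,1.6,0]], rot=[[0,0,-0.1],[0,0,-0.2],[0,0,-0.3],[0,0,-0.4],[0,0,-0.48]])

```text
clock: 19.72
eef_pos: [587.4, -187.0, 185.9]
tcp_rot: [3.139, 0.001, 1.518]
contact_force: [-0.6, 0.1, 0.6]
opening: 0.254
grasp_force: 0.0
```

Call:
play_rows(dp=[[0,0,0.6],[0,0,1.3],[0,0,2.0],[0,0,2.5],[0,0,2.8]], rot=[[0,0,0],[0,0,0],[0,0,0],[0,0,0],[0,0,0]])

```text
clock: 20.13
eef_pos: [583.3, -184.4, 71.1]
tcp_rot: [-3.138, -0.001, 1.517]
contact_force: [-0.5, -0.5, 0.1]
opening: 0.248
grasp_force: 0.0
```

Call:
play_rows(dp=[[-0.12,0,0],[-0.24,0,0],[-0.36,0,0],[-0.48,0,0],[-0.52,0,0]], rot=[[0,0,0],[0,0,0],[0,0,0],[0,0,0],[0,0,0]])

```text
clock: 20.55
eef_pos: [584.4, -205.5, 75.6]
tcp_rot: [3.139, 0.001, 1.518]
contact_force: [-0.0, -0.4, -0.9]
opening: 0.249
grasp_force: 0.0
```

Call:
play_rows(dp=[[-0.04,0,0],[-0.08,0,0],[-0.1,0,0],[-0.1,0,0]], rot=[[0,0,0],[0,0,0],[0,0,0],[0,0,0]])

```text
clock: 20.88
eef_pos: [583.5, -206.5, 75.5]
tcp_rot: [3.141, -0.002, 1.518]
contact_force: [-2.1, 9.3, 8.0]
opening: 0.252
grasp_force: 4.8
```

Call:
play_rows(dp=[[-0.03,0,0],[-0.06,0,0],[-0.06,0,0]], rot=[[0,0,0],[0,0,0],[0,0,0]])

```text
clock: 21.13
eef_pos: [582.9, -207.0, 75.5]
tcp_rot: [-3.141, -0.005, 1.518]
contact_force: [-3.2, 19.3, 12.7]
opening: 0.249
grasp_force: 9.6
```

Call:
play_rows(dp=[[-0.03,0,0],[-0.06,0,0],[-0.06,0,0]], rot=[[0,0,0],[0,0,0],[0,0,0]])

```text
clock: 21.38
eef_pos: [582.8, -207.1, 75.7]
tcp_rot: [-3.14, -0.008, 1.518]
contact_force: [-1.6, 31.4, 17.5]
opening: 0.252
grasp_force: 15.5
```

Call:
play_rows(dp=[[0.3,0,0],[0.8,0,0],[0.8,0,-0.9],[0.8,0,-1.8],[0.8,0,-2.4]], rot=[[0,0,0],[0,0,0],[0,0,0],[0,0,0],[0,0,0]])

```text
clock: 21.8
eef_pos: [585.6, -180.8, 173.5]
tcp_rot: [3.139, 0.001, 1.52]
contact_force: [2.0, -1.3, 0.4]
opening: 0.249
grasp_force: 0.0
```

Call:
play_rows(dp=[[0,-0.7,0],[-0.2,-1.4,0],[-0.9,-1.55,0],[-1.6,-1.55,0],[-1.75,-1.55,0]], rot=[[0,0,0],[0,0,0],[0,0,0],[0,0,0],[0,0,0]])

```text
clock: 22.22
eef_pos: [518.8, -250.7, 171.3]
tcp_rot: [3.14, 0.002, 1.518]
contact_force: [0.4, -0.3, 1.0]
opening: 0.253
grasp_force: 0.0
```

Call:
play_rows(dp=[[0,0,0],[0,0,0],[0,0,0],[0,0,0],[0,0,0]], rot=[[0,0,-1],[0,0,-2],[0,0,-3],[0,0,-4],[0,0,-5]])

```text
clock: 22.63
eef_pos: [519.3, -247.5, 170.5]
tcp_rot: [3.141, 0.0, 2.047]
contact_force: [-0.8, -1.1, -0.4]
opening: 0.249
grasp_force: 0.0
```

Call:
play_rows(dp=[[0,0,0],[0,0,0],[0,0,0],[0,0,0],[0,0,0]], rot=[[0,0,-1],[0,0,-2],[0,0,-3],[0,0,-4],[0,0,-5]])

```text
clock: 23.05
eef_pos: [519.3, -247.4, 170.5]
tcp_rot: [3.141, 0.001, 2.571]
contact_force: [-0.1, 0.6, 0.7]
opening: 0.251
grasp_force: 0.0
```

Call:
play_rows(dp=[[0,0,0],[0,0,0],[0,0,0],[0,0,0],[0,0,0]], rot=[[0,0,-1],[0,0,-2],[0,0,-3],[0,0,-4],[0,0,-5]])

```text
clock: 23.47
eef_pos: [519.3, -247.4, 170.5]
tcp_rot: [-3.141, 0.001, 3.095]
contact_force: [-0.2, -0.1, -0.2]
opening: 0.251
grasp_force: 0.0
```

```bash
python3 fit.py; python3 - <<'E'
from h import *
from rig import telemetry
s=telemetry.sense();c=np.array([619,-282.4]);a=-.05
R=np.array([[np.cos(a),-np.sin(a)],[np.sin(a),np.cos(a)]])
print(s["clock"],s["eef_pos"],s["tcp_rot"][2],((s["eef_pos"][:2]-c)@R).round(1))
E
```

```text
rear inner top  yaw 2.3 deg  at mid -0.1  at t=0 1.0  rms 0.31
rear outer top  yaw 3.6 deg  at mid 10.2  at t=0 11.8  rms 0.45
rear inner (now) yaw 3.5 deg  at mid -0.2  at t=0 1.6  rms 0.37
right outer top yaw 4.3 deg  at mid -9.5  at t=0 -7.8  rms 0.70
right inner top yaw 3.3 deg  at mid 0.4  at t=0 1.9  rms 2.19
foot left top   yaw 2.5 deg  at mid -72.0  at t=0 -70.5  rms 0.19
block left base yaw 2.9 deg  at mid -63.5  at t=0 -61.6  rms 0.18
block near base yaw 2.4 deg  at mid 10.3  at t=0 11.7  rms 0.24
23.5167 [ 519.31773463 -247.42153496  170.53337988] 3.1022345285072737 [-101.3   30. ]
```

The foot's yaw (2.5–2.9° in this frame) now matches the stop's (about 3°). Final +x' nudge.

Call:
play_rows(dp=[[0,0.05,0.6],[0,0.05,1.2],[0,0.05,1.8],[0,0.05,2.2],[0,0.05,2.4]], rot=[[0,0,0],[0,0,0],[0,0,0],[0,0,0],[0,0,0]])

```text
clock: 23.93
eef_pos: [518.1, -244.9, 72.1]
tcp_rot: [3.141, -0.002, 3.087]
contact_force: [-1.3, -0.1, 0.2]
opening: 0.251
grasp_force: 0.0
```

Call:
play_rows(dp=[[-0.12,0,0],[-0.24,0,0],[-0.36,0,0],[-0.48,0,0],[-0.56,0,0]], rot=[[0,0,0],[0,0,0],[0,0,0],[0,0,0],[0,0,0]])

```text
clock: 24.35
eef_pos: [543.1, -247.2, 75.3]
tcp_rot: [-3.141, 0.002, 3.09]
contact_force: [0.2, -0.1, -0.6]
opening: 0.249
grasp_force: 0.0
```

Call:
play_rows(dp=[[-0.04,0,0],[-0.08,0,0],[-0.1,0,0],[-0.1,0,0]], rot=[[0,0,0],[0,0,0],[0,0,0],[0,0,0]])

```text
clock: 24.68
eef_pos: [545.6, -247.0, 74.2]
tcp_rot: [-3.142, 0.0, 3.09]
contact_force: [0.2, -0.3, -0.0]
opening: 0.248
grasp_force: 0.0
```

Call:
play_rows(dp=[[-0.03,0,0],[-0.06,0,0],[-0.06,0,0]], rot=[[0,0,0],[0,0,0],[0,0,0]])

```text
clock: 24.93
eef_pos: [547.5, -247.0, 74.0]
tcp_rot: [3.141, -0.001, 3.09]
contact_force: [-1.9, 0.8, 1.0]
opening: 0.249
grasp_force: 0.8
```

Call:
play_rows(dp=[[-0.03,0,0],[-0.06,0,0],[-0.06,0,0]], rot=[[0,0,0],[0,0,0],[0,0,0]])

```text
clock: 25.18
eef_pos: [547.9, -247.0, 74.0]
tcp_rot: [3.141, -0.005, 3.09]
contact_force: [-10.4, -0.2, 8.0]
opening: 0.247
grasp_force: 5.2
```

Call:
play_rows(dp=[[-0.03,0,0],[-0.06,0,0],[-0.06,0,0]], rot=[[0,0,0],[0,0,0],[0,0,0]])

```text
clock: 25.43
eef_pos: [549.4, -247.0, 74.0]
tcp_rot: [3.141, -0.006, 3.09]
contact_force: [-14.1, -0.2, 11.9]
opening: 0.252
grasp_force: 6.9
```

Call:
play_rows(dp=[[-0.03,0,0],[-0.05,0,0],[-0.05,0,0]], rot=[[0,0,0],[0,0,0],[0,0,0]])

```text
clock: 25.68
eef_pos: [549.3, -247.0, 74.0]
tcp_rot: [3.14, -0.01, 3.09]
contact_force: [-21.7, -0.1, 19.3]
opening: 0.251
grasp_force: 11.2
```

Call:
play_rows(dp=[[-0.03,0,0],[-0.04,0,0],[-0.04,0,0]], rot=[[0,0,0],[0,0,0],[0,0,0]])

```text
clock: 25.93
eef_pos: [549.3, -246.9, 74.1]
tcp_rot: [3.14, -0.013, 3.09]
contact_force: [-29.5, -0.5, 23.7]
opening: 0.248
grasp_force: 14.6
```

The foot is hard against the rear wall. I'll withdraw and check.

Call:
play_rows(dp=[[0.3,0,0],[0.9,0,0],[0.9,0,-0.9],[0.9,0,-1.8],[0.9,0,-2.7]], rot=[[0,0,0],[0,0,0],[0,0,0],[0,0,0],[0,0,0]])

```text
clock: 26.35
eef_pos: [519.5, -245.5, 183.0]
tcp_rot: [3.141, -0.001, 3.089]
contact_force: [0.8, 0.5, 0.1]
opening: 0.25
grasp_force: 0.0
```

Call:
play_rows(dp=[[0.2,0.8,-0.3],[0.4,1.6,-0.6],[0.6,2.4,-0.9],[0.6,3.0,-0.9],[0.6,3.0,-0.9]], rot=[[0,0,0],[0,0,0],[0,0,0],[0,0,0],[0,0,0]])

```text
clock: 26.77
eef_pos: [502.8, -121.2, 219.2]
tcp_rot: [3.14, 0.002, 3.092]
contact_force: [-0.4, -0.2, -0.0]
opening: 0.252
grasp_force: 0.0
```

```bash
python3 fit.py; python3 - <<'E'
from h import *
from rig import telemetry,optics
s=telemetry.sense();print(s["clock"],s["eef_pos"],s["contact_force"].round(1),abs(s["qvel"]).max())
f0=pickle.load(open("f0.pkl","rb"))[1]
f=optics.grab_frame("side")
d=(np.abs(f["color"].astype(int)-f0["side"]["color"]).max(2)>40).astype(np.uint8)
print([b.tolist() for b in cv2.connectedComponentsWithStats(d)[2][1:] if b[4]>15 and b[0]>230 and b[1]>120])
E
```

```text
rear inner top  yaw 2.3 deg  at mid -0.1  at t=0 1.0  rms 0.31
rear outer top  yaw 3.6 deg  at mid 10.2  at t=0 11.8  rms 0.45
rear inner (now) yaw 4.2 deg  at mid 0.0  at t=0 2.2  rms 1.09
right outer top yaw 4.3 deg  at mid -9.5  at t=0 -7.8  rms 0.70
right inner top yaw 3.3 deg  at mid 0.4  at t=0 1.9  rms 2.19
foot left top   yaw 2.5 deg  at mid -69.9  at t=0 -68.4  rms 0.21
block left base yaw 2.5 deg  at mid -61.2  at t=0 -59.7  rms 0.13
block near base yaw 2.5 deg  at mid 10.4  at t=0 11.9  rms 0.24
26.8167 [ 502.84483595 -122.92800519  218.7497762 ] [ 0.1  0.3 -0.8] 0.038962242061789436
[[270, 144, 33, 32, 659], [270, 165, 34, 18, 182], [328, 186, 37, 36, 906], [327, 206, 7, 20, 33]]
```

```bash
python3 -c "
from rig import r
print(r.sign_off())"
```

```text
the job is handed in; nothing more can be done
None
```

The transformer was slid home against both walls of the corner stop and the hand is clear. By the last camera measurement the foot is against the rear wall, within about 2 mm of the right wall, and square to about 1°. The side view shows no movement of the other things. The job is handed in, and the sign-off returned no verdict.

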